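Put the four measuring instruments away in their own trays

ROBOT

A 6-joint arm with a two-finger parallel gripper is mounted at the origin on a cart in front of the work surface, level with it; the furniture and walls round the work are solid. World frame = base frame: x ahead of the robot, y to its left, z up, the work surface at z = 0. Lengths are in m, angles in rad, forces in N, time in s.
With the tool pointing down it reaches from about 0.35 to 0.85 m from the base axis. Payload 8.1 kg.
Tool frame: the origin (TCP) lies between the finger pads; the fingertips stand 19 mm ahead of it and the grasp point (between the pads) is the TCP; z points along the fingers, y is the line along which they close (so a half turn about z gives the same grasp; the last joint's range is limited). The gripper opens to 85 mm and grips with 20 to 120 N. Pads are 22 mm wide; open, the fingers measure 114 mm over their backs; the gripper's body (76 mm by 85 mm) begins 54 mm behind the grasp point. The pads swing forward as they close: fully open they stand 13 mm farther back than shut.
Start: joints at [1.174, 0.13, 1.488, -0, 1.523, -0.085], TCP at [0.184, 0.571, 0.25] pointing down, gripper open.
Joint ranges: [-2.96, 2.96], [-0.89, 2.26], [0.02, 2.5], [-1.34, 4.48], [0, 2.73], [-2.66, 2.66]. Speed limits (rad/s): [2.39, 2.39, 2.79, 3.14, 3.14, 3.14].

INTERFACE

Orientations are given as a rotation vector (axis times angle).
In Python, from plant import sense, camera, job_done, trace gives the robot as it stands.
- The arm moves only by the shell command python3 -m handwheel 'ROWS' [OPENING]. ROWS is a JSON object of lists of equal length, an entry for each row: "xyz": the shift along the tool's x, y, z in cm, a list of three; "angular": the turn, a rotation vector about the tool's x, y, z in rad, a list of three. A call has 1 to 20 rows; each row is the pose to reach, as a shift and turn from the pose commanded when the call began, along the tool's axes at that moment; what a row does not reach only later rows make up. A row lasts 1/8 s, in which the tool goes at most 62.5 mm and 10.7 degrees, less where a joint would pass 70% of its speed; a pose out of reach is approached as far as the arm can. A call with a gripper value outside its range is refused whole. OPENING is the opening, from -1 (shut) to 1 (fully open), set as the call begins (- or left out, the last holds). The fingers move at their own pace and stop on an object; the grip force is fixed at half the most. Time passes only in rows, so rows that repeat a pose let the fingers close. It gives the time, the measured TCP pose, the force, the opening and the grip force at its end, in the units of the state.
- sense(): the state, without advancing time (a new reading comes with each control period).
- camera(name): name is "scene" or "top" or "wrist"; returns a dict with "color" (480x640x3 uint8, red, green, blue), "fx", "fy", "cx", "cy" (pixels), "distortion" ([k1, k2, p1, p2, k3] as OpenCV has them; the pictures are not rectified), "world_to_cam" (4x4, takes a point from world to camera coordinates); the wrist camera has in their place "tool_from_camera" (4x4, takes a point from camera to tool coordinates, whose origin is the TCP and whose axes are the flange's). Camera axes: x right, y up, looking along -z (the intrinsics and any distortion apply to the point x, -y, -z); pixel columns grow to the right and rows downward; lengths in m; the calibration is good to about 2 mm. A picture is of the moment at which its call begins: read the wrist's pose just before it. There is no depth.
- job_done(): hands the job in; it is judged then, once.
Trained networks look in the newest picture that a camera, given by its name, has taken for a name from the list of things; names that differ only in an ending like _2 or _b are one class to them, and where a whole thing is asked for, a point or a joint stands for the part that bears it (a point fixed in the world has none). Each returns a list of dicts, best first, with "confidence" (0 to 1); they miss things now and then, are a little off and sometimes report something else, mostly with a low value. They report only what shows in the picture. A call takes as long as a camera call. They do not tell look-alikes from the thing itself.
- trace(camera, name): "pixels" (480x640 bool, what is visible of it) and "xy" ([column, row] in pixels, amid what is visible of it).
The state is a dict: "t": time; "joint_pos": joint angles; "dq": joint speeds; "effort": joint torques, N m; "tool_pos": TCP position; "orientation": TCP orientation; "contact_force": force on the tool from outside, world axes, zero at the start; "torque": the same for the moment, N m; "opening": opening from 0.0 (shut) to 1.0 (fully open); "finger_force": force on a finger pad.
Only numpy, scipy, OpenCV 4.12 (cv2) and the standard library are available. Lean on these libraries where they do the work, as an engineer would, in place of code of your own. Each camera call takes 0.05 s, during which the arm holds its last target. There are 200 camera calls.

TASK

Put the four measuring instruments lying on the bench away, each in the tray that bears its outline: the micrometer in the long yellow tray, the tape measure (standing on its edge as it does now) in the blue one, the dial indicator face up in the red one and the steel setting ring in the green one. Carry them one at a time and set them down rather than drop them, so that each rests flat on the tray's floor wholly inside its lip; leave the hammer and the screwdriver where they lie.

Things in the scene. Friction and masses are not known exactly. Their poses are not given: they have to be found in the camera images.
- micrometer: Flat-lying micrometer: silver barrel 15.6 mm thick, green C-frame at one end; 106 x 40 x 16 mm, 0.18 kg. Origin on underside, z up. Directions are angles from body +x towards +y: barrel axis at 65 deg, through the origin, 8 mm up, C-frame at that end; extent -53 to +53 mm along 65 deg, -13 to +27 mm along 155 deg. Pinch the barrel at body (-6, -17) mm, closing along 155 deg.
- tape: Yellow tape measure standing on edge, 34 mm thick, 61 mm long, 58 mm high, 0.24 kg. Origin on its underside near the middle, z up. Thickness along the direction 150 deg from body +x (towards +y), from -16 to +18 mm; length along 60 deg from body +x, from -28 to +33 mm. Take it across the thickness. Its foot is a little uneven: it may rest 2 to 3 deg off upright.
- dial: Dial indicator lying face up: round white face, black body, 59 mm across, 24 mm high, short 8 mm stem; 0.17 kg. Origin on underside, z up; bezel centre at body (4.5, 1.5) mm. Directions are angles from body +x towards +y: the stem points along 195 deg and ends at body (-42, 10) mm; extent -39 to +34 mm along 15 deg, -28 to +30 mm along 105 deg. Take it by the bezel, closing along 105 deg.
- setting_ring: Plain bright steel setting ring lying flat: outside diameter 50 mm, bore 30 mm, 22 mm high, 0.15 kg. Origin at the centre of its underside, z up.
- yellow_tray: Long tray with a yellow floor, for the micrometer. Recess 60 mm along x, 126 mm along y. Fixed. Black frame; floor 3 mm, lip 6 mm wide and 7 mm high above the bench, lip open over 60 mm in the middle of both sides that run along y. Black outline of its instrument on the floor. Origin under its centre at bench height.
- blue_tray: Tray with a blue floor, for the tape measure. Recess 60 mm along x, 86 mm along y. Fixed. Black frame; floor 3 mm, lip 6 mm wide and 7 mm high above the bench, lip open over 60 mm in the middle of both sides that run along y. Black outline of its instrument on the floor. Origin under its centre at bench height.
- red_tray: Tray with a red floor, for the dial indicator. Recess 80 mm along x, 94 mm along y. Fixed. Black frame; floor 3 mm, lip 6 mm wide and 7 mm high above the bench, lip open over 60 mm in the middle of both sides that run along y. Black outline of its instrument on the floor. Origin under its centre at bench height.
- green_tray: Square tray with a green floor, for the setting ring. Recess 70 mm along x and y. Fixed. Black frame; floor 3 mm, lip 6 mm wide and 7 mm high above the bench, lip open over 60 mm in the middle of both sides that run along y. Black outline of its instrument on the floor. Origin under its centre at bench height.
- hammer: Ball-pein hammer with a wooden handle lying along body y at the near edge of the bench, 66 x 254 x 27 mm; origin under its middle. Not to be moved.
- screwdriver: Screwdriver with a yellow handle lying at the near edge of the bench, 73 x 178 x 26 mm in its own frame; origin under its middle. Not to be moved.
Mind the look-alikes: they are no part of the job. Of the things like the tape, leave any that is pink or turquoise; of the rest the larger one is meant.

How it is judged:
At the end, for the whole second after the job is handed in: Each instrument is at rest in its own tray, flat (0.04 rad, tape 0.08, same side up), underside under 1.7 mm above the floor, origin within 24 (micrometer), 20 (tape), 18 (dial) or 15 mm (ring) of the tray's centre; micrometer lengthwise (horizontal distance between micrometer and yellow_tray below 0.024 m and z of micrometer in the frame of yellow_tray below 0.0047 m and angle between each of micrometer, dial, setting_ring's own z axis and vertical below 0.04 rad and linear speed of each of micrometer, tape, dial, setting_ring below 0.02 m/s and angular speed of each of micrometer, tape, dial, setting_ring below 0.2 rad/s and horizontal distance between tape and blue_tray below 0.02 m and z of tape in the frame of blue_tray below 0.0047 m and angle between tape's own z axis and vertical below 0.08 rad and horizontal distance between dial and red_tray below 0.018 m and z of dial in the frame of red_tray below 0.0047 m and horizontal distance between setting_ring and green_tray below 0.015 m and z of setting_ring in the frame of green_tray below 0.0047 m and angle between the y axis of micrometer and the y axis of yellow_tray, either way round below 0.75 rad); the robot touches nothing.
It fails at once if the hammer is moved by more than 20 mm (distance of hammer from where it was at the start of the episode above 0.02 m).
It fails at once if the screwdriver is moved by more than 20 mm (distance of screwdriver from where it was at the start of the episode above 0.02 m).
It fails at once if an instrument is let fall from more than 30 mm ((height (world z) of micrometer above 0.03 m and contact force between the fingers and micrometer below 0.05 N) or (height (world z) of tape above 0.03 m and contact force between the fingers and tape below 0.05 N) or (height (world z) of dial above 0.03 m and contact force between the fingers and dial below 0.05 N) or (height (world z) of setting_ring above 0.03 m and contact force between the fingers and setting_ring below 0.05 N)).
It also fails if it takes over 102 s, if anything falls off the work surface, if the arm or the gripper's body presses on something with over 40 N, if the wrist force passes 120 N, or if a joint passes its speed limit or range.

## Working session

There is one attempt and no reset: what is moved stays moved. The work goes in short steps, Python scripts to look and compute and a shell command to move; the robot and the scene stay as the last step left them, time stands still between calls to the robot, and variables do not carry over. Pictures are saved under pics/ and viewed, at most 18 in all, crops included, and the job is handed in when it is done.

```bash
ls; mkdir -p pics
cat > h.py <<'E'
import numpy as np,cv2
from plant import sense,camera,trace
from scipy.spatial.transform import Rotation as R
def snap(n,f=None):
    c=camera(n)
    if f: cv2.imwrite(f'pics/{f}.png',c['color'][...,::-1])
    return c
def w2c(c,s=None):
    if 'world_to_cam' in c: return np.array(c['world_to_cam'])
    T=np.eye(4);T[:3,:3]=R.from_rotvec(s['orientation']).as_matrix();T[:3,3]=s['tool_pos']
    return np.linalg.inv(T@np.array(c['tool_from_camera']))
def K(c): return np.array([[c['fx'],0,c['cx']],[0,c['fy'],c['cy']],[0,0,1]])
def unproj(c,W,px,z):
    p=cv2.undistortPoints(np.array(px,float).reshape(-1,1,2),K(c),np.array(c['distortion'],float)).reshape(-1,2)
    d=np.c_[p[:,0],-p[:,1],-np.ones(len(p))]
    Wi=np.linalg.inv(W);d=d@Wi[:3,:3].T;o=Wi[:3,3]
    return o+d*((z-o[2])/d[:,2])[:,None]
def proj(c,W,P):
    P=np.asarray(P,float).reshape(-1,3);q=P@W[:3,:3].T+W[:3,3]
    q=q*[1,-1,-1]
    return cv2.projectPoints(q,np.zeros(3),np.zeros(3),K(c),np.array(c['distortion'],float))[0].reshape(-1,2)
E
python3 - <<'E'
from h import *
s=sense();print(s)
for n in('top','scene'):
    c=snap(n,n+'0');W=w2c(c);print(n,np.linalg.inv(W)[:3,3])
    for t,z in dict(micrometer=.012,tape=.058,dial=.024,setting_ring=.022,yellow_tray=.003,blue_tray=.003,red_tray=.003,green_tray=.003,hammer=.01,screwdriver=.01).items():
        for r in trace(n,t): print(t,round(r['confidence'],2),np.round(r['xy']),r['pixels'].sum(),np.round(unproj(c,W,r['xy'],z)[0],3))
E
```

```text
pics
{'t': 0.0, 'joint_pos': array([ 1.17362773e+00,  1.31164173e-01,  1.48929937e+00,  5.01678448e-05,
        1.52298776e+00, -8.54104339e-02]), 'dq': array([-1.02226805e-03,  8.16634706e-04, -2.69519703e-03, -1.29209964e-03,
       -7.06793821e-05,  1.24469061e-03]), 'effort': array([-3.15662321e-03, -5.69404614e+01, -5.00545478e+01, -5.64530455e-04,
        1.46719714e-02,  1.06127305e-05]), 'tool_pos': array([0.18380675, 0.57060876, 0.24923157]), 'orientation': array([-4.87654890e-01, -3.10301356e+00,  2.81573832e-03]), 'contact_force': array([0.09455172, 1.38183268, 0.53940172]), 'torque': array([-0.02258835,  0.02319823, -0.02494901]), 'finger_force': 0.0, 'opening': 0.9957045632553497}
top [0.39799114 0.02189885 1.27356229]
micrometer 0.72 [367. 284.] 288 [ 0.435 -0.061  0.012]
tape 0.8 [209. 286.] 463 [0.433 0.283 0.058]
tape 0.76 [176. 252.] 272 [0.507 0.354 0.058]
tape 0.62 [197. 138.] 466 [0.759 0.312 0.058]
tape 0.51 [292. 161.] 297 [0.705 0.102 0.058]
dial 0.59 [203. 205.] 773 [0.615 0.306 0.024]
setting_ring 0.63 [423. 215.] 325 [ 0.586 -0.188  0.022]
yellow_tray 0.58 
[... 411 characters left out ...]
r 0.57 [188. 253.] 907 [0.335 0.22  0.012]
micrometer 0.24 [358. 265.] 769 [ 0.581 -0.055  0.012]
tape 0.95 [213. 225.] 673 [0.403 0.221 0.058]
tape 0.78 [351. 223.] 320 [0.647 0.034 0.058]
tape 0.78 [220. 211.] 179 [0.455 0.281 0.058]
tape 0.6 [309. 192.] 273 [0.702 0.243 0.058]
dial 0.79 [271. 209.] 339 [0.605 0.281 0.024]
setting_ring 0.87 [424. 293.] 507 [ 0.583 -0.222  0.022]
yellow_tray 0.96 [306. 238.] 826 [0.595 0.129 0.003]
blue_tray 0.68 [360. 264.] 777 [ 0.597 -0.043  0.003]
red_tray 0.75 [394. 352.] 2508 [ 0.429 -0.284  0.003]
green_tray 0.62 [259. 261.] 768 [0.442 0.106 0.003]
hammer 0.7 [185. 252.] 872 [0.334 0.231 0.01 ]
screwdriver 0.63 [340. 380.] 1133 [ 0.312 -0.281  0.01 ]
```

Run:
```python
import cv2
i=cv2.imread('pics/top0.png')[110:370,140:510];cv2.imwrite('pics/top0c.png',cv2.resize(i,None,fx=2.15,fy=2.15,interpolation=cv2.INTER_CUBIC))
```

```text
(no output)
```

View pics/top0c.png

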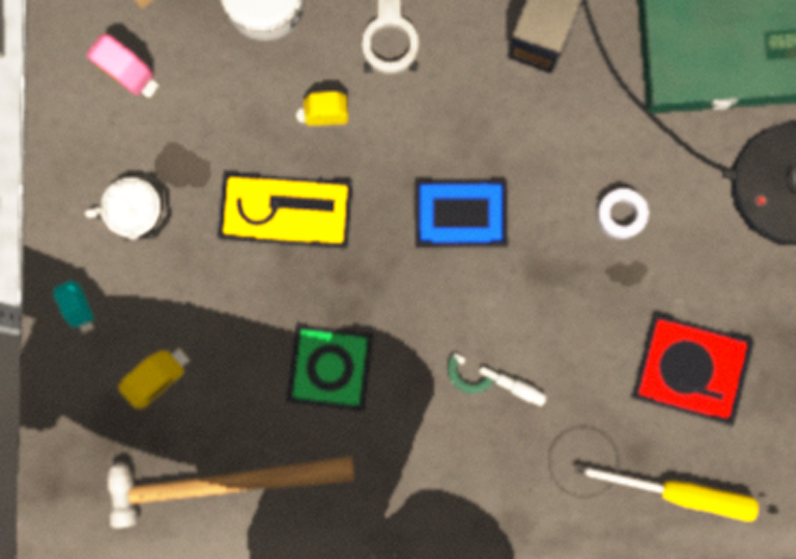

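View pics/scene0.png

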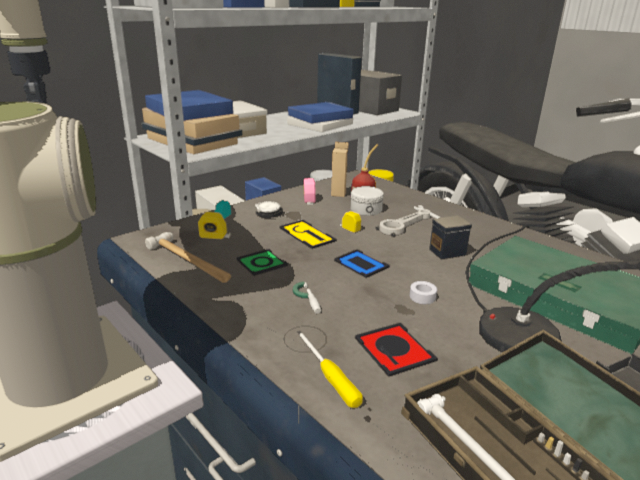

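The top picture, with crop pixels in brackets, shows these candidates:
- **Tape:** dark yellow in shadow (152,378), small yellow (325,107), pink (122,62) and turquoise (73,303). The larger yellow one in shadow is the one meant.
- **Dial:** (132,207). The tin at (262,10) looks similar.
- **Ring:** (623,211). The wrench ring at (390,42) looks similar.
- **Micrometer:** (495,378).

Next I measure the trays and plan the first look.

```bash
cat >> h.py <<'E'
def plan(pos,ydir_deg,s=None):
    """shift cm in tool axes + rotvec so that tool points down with closing line at ydir (mod 180)"""
    s=s or sense();A=R.from_rotvec(s['orientation']).as_matrix();best=None
    for k in(0,180):
        a=np.deg2rad(ydir_deg+k);y=np.array([np.cos(a),np.sin(a),0]);z=np.array([0,0,-1.]);x=np.cross(y,z)
        B=np.c_[x,y,z];rv=R.from_matrix(A.T@B).as_rotvec()
        if best is None or abs(rv[2])<abs(best[0][2]): best=(rv,k)
    d=A.T@(np.array(pos)-s['tool_pos'])*100
    return 'shift cm',np.round(d,2),'ang',np.round(best[0],3),'yaw now',np.round(np.rad2deg(np.arctan2(A[1,1],A[0,1])),1),'alt',round(best[0][2]-np.sign(best[0][2])*np.pi,3),'j6',round(s['joint_pos'][5],2)
E
python3 - <<'E'
from h import *
for n in('top','scene'):
    c=snap(n);W=w2c(c)
    for t in('yellow_tray','blue_tray','red_tray','green_tray'):
        m=trace(n,t)[0]['pixels'].astype(np.uint8)
        ct=max(cv2.findContours(m,0,2)[0],key=cv2.contourArea)
        P=unproj(c,W,ct.reshape(-1,2),.005)[:,:2]
        r=cv2.minAreaRect((P*1000).astype(np.float32));print(n,t,np.round(r[0],1),np.round(r[1],1),round(r[2],1))
    if n=='top':
        for t,z in(('micrometer',.008),('tape',.05),('dial',.02),('setting_ring',.02)):
            m=trace(n,t)[0]['pixels'].astype(np.uint8)
            ct=max(cv2.findContours(m,0,2)[0],key=cv2.contourArea)
            r=cv2.minAreaRect((unproj(c,W,ct.reshape(-1,2),z)[:,:2]*1000).astype(np.float32));print(n,t,np.round(r[0],1),np.round(r[1],1),round(r[2],1))
c=camera('wrist');print(np.round(c['tool_from_camera'],3),c['fx'],c['distortion'])
print(plan([.433-.0,.283,.25],90))
E
```

```text
top yellow_tray [611.8 151.1] [133.5  70.9] 84.9
top blue_tray [606.3 -34.2] [97.9 71.4] 89.2
top red_tray [ 439.2 -272.4] [109.3  95.4] 74.3
top green_tray [444.7 104.8] [82.2 81.3] 82.7
top micrometer [423.  -66.6] [106.8  33.3] 67.6
top tape [436.4 279.4] [35.8 69.9] 44.8
top dial [610.8 310.4] [66.7 68.2] 45.3
top setting_ring [ 600.3 -200.8] [51.1 49.7] 89.1
scene yellow_tray [607.  141.4] [147.   79.5] 85.1Traceback (most recent call last):
  File "<stdin>", line 5, in <module>
IndexError: list index out of range
```

Run:
```python
from h import *
c=camera('wrist');print(np.round(c['tool_from_camera'],3),c['fx'],c['distortion'])
s=sense();A=R.from_rotvec(s['orientation']).as_matrix();print(np.round(A,3))
print(plan([.433,.283,.2],135))
```

```text
[[ 0.     0.954  0.298  0.076]
 [ 1.    -0.001  0.001 -0.   ]
 [ 0.001  0.298 -0.954 -0.124]
 [ 0.     0.     0.     1.   ]] 396.36817366560376 [-0.0616225  0.         0.         0.         0.       ]
[[-0.952  0.307  0.   ]
 [ 0.307  0.952 -0.   ]
 [-0.     0.    -1.   ]]
('shift cm', array([-32.53, -19.78,   5.03]), 'ang', array([-0.   ,  0.   , -1.097]), 'yaw now', np.float64(72.1), 'alt', np.float64(2.044), 'j6', np.float64(-0.09))
```

```bash
python3 - <<'E'
from h import *
print(plan([.436,.28,.18],45))
E
python3 -m handwheel '{"xyz":[[-32.8,-19.7,7],[-32.8,-19.7,7],[-32.8,-19.7,7],[-32.8,-19.7,7],[-32.8,-19.7,7],[-32.8,-19.7,7],[-32.8,-19.7,7],[-32.8,-19.7,7],[-32.8,-19.7,7],[-32.8,-19.7,7]],"angular":[[0,0,0.473],[0,0,0.473],[0,0,0.473],[0,0,0.473],[0,0,0.473],[0,0,0.473],[0,0,0.473],[0,0,0.473],[0,0,0.473],[0,0,0.473]]}' 1
cat >> h.py <<'E'
def look(name,z,f):
    s=sense();c=snap('wrist',f);W=w2c(c,s);print('tcp',np.round(s['tool_pos'],4))
    for r in trace('wrist',name):
        m=r['pixels'].astype(np.uint8);cs=cv2.findContours(m,0,2)[0]
        if not cs: continue
        ct=max(cs,key=cv2.contourArea);P=unproj(c,W,ct.reshape(-1,2),z)[:,:2]*1000
        q=cv2.minAreaRect(P.astype(np.float32));cc,rr=cv2.minEnclosingCircle(P.astype(np.float32))
        print(name,round(r['confidence'],2),np.round(r['xy']),'rect',np.round(q[0],1),np.round(q[1],1),round(q[2],1),'circ',np.round(cc,1),round(rr,1))
    return c,W,s
E
python3 -c "
from h import *
look('tape',.058,'w_tape')"
```

```text
('shift cm', array([-32.91, -19.98,   7.03]), 'ang', array([0.   , 0.   , 0.474]), 'yaw now', np.float64(72.1), 'alt', np.float64(-2.668), 'j6', np.float64(-0.09))
t: 3.0
tool_pos: [0.4351, 0.2843, 0.1807]
orientation: [1.198, 2.904, 0.001]
contact_force: [-0.2, 0.3, -0.6]
opening: 0.998
finger_force: 0.0
tcp [0.4351 0.2843 0.1807]
tape 0.97 [477. 226.] rect [493.1 362.3] [55.  23.5] 21.8 circ [493.1 362.9] 27.7
tape 0.88 [326. 231.] rect [427.8 290.6] [30.7 58.1] 40.8 circ [427.7 291.1] 30.0
```

View pics/w_tape.png

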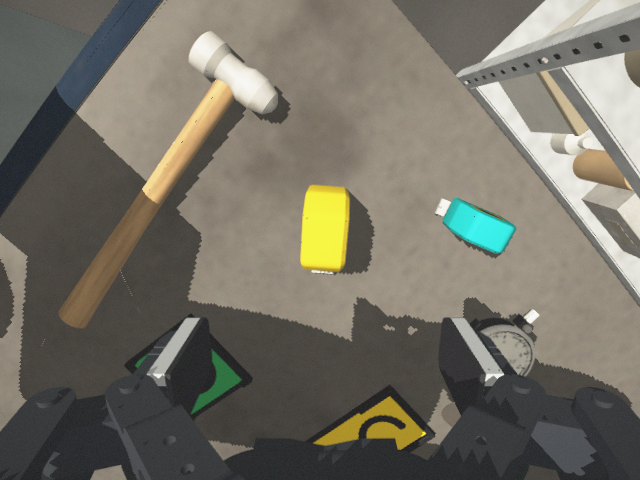

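The large yellow tape is at pixel (326,231), alone between the open fingers' lines, and the turquoise decoy at (480,226) is well away. Grasping.

Run:
```python
from h import *
print(plan([.43,.2885,.031],40.8))
```

```text
('shift cm', array([ 0.69, -0.05, 14.95]), 'ang', array([ 0.   , -0.   ,  0.076]), 'yaw now', np.float64(45.1), 'alt', np.float64(-3.066), 'j6', np.float64(-0.31))
```

```bash
python3 -m handwheel '{"xyz":[[0.7,0,3],[0.7,0,7],[0.7,0,11],[0.7,0,14],[0.7,0,15],[0.7,0,15]],"angular":[[0,0,0.076],[0,0,0.076],[0,0,0.076],[0,0,0.076],[0,0,0.076],[0,0,0.076]]}' 1
python3 -m handwheel '{"xyz":[[0,0,0],[0,0,0],[0,0,0],[0,0,0],[0,0,0],[0,0,0]],"angular":[[0,0,0],[0,0,0],[0,0,0],[0,0,0],[0,0,0],[0,0,0]]}' -1
python3 -m handwheel '{"xyz":[[0,0,-2],[0,0,-5],[0,0,-9],[0,0,-12],[0,0,-12]],"angular":[[0,0,0],[0,0,0],[0,0,0],[0,0,0],[0,0,0]]}'
python3 - <<'E'
from h import *
print(plan([.6063,-.0342,.15],-1))
print(sense()['joint_pos'])
c=snap('top')
for n in ('tape','blue_tray'):
  for r in trace('top',n): print(n,r['confidence'],r['xy'])
E
```

```text
t: 3.85
tool_pos: [0.4305, 0.2881, 0.0303]
orientation: [-1.31, -2.855, 0.001]
contact_force: [-0.3, -0.1, -0.1]
opening: 0.999
finger_force: 0.0
t: 4.6
tool_pos: [0.4313, 0.2881, 0.0311]
orientation: [1.311, 2.855, 0.001]
contact_force: [-2.4, -1.2, 6.8]
opening: 0.34
finger_force: 59.2
t: 5.22
tool_pos: [0.4325, 0.2888, 0.153]
orientation: [1.309, 2.852, 0.007]
contact_force: [1.3, 0.6, -2.0]
opening: 0.343
finger_force: 59.7
('shift cm', array([-35.82,  -7.87,   0.31]), 'ang', array([ 0.005, -0.001,  0.727]), 'yaw now', np.float64(40.7), 'alt', np.float64(-2.414), 'j6', np.float64(-0.22))
[ 4.90089300e-01 -2.26026402e-02  1.82748737e+00 -5.06632561e-05
  1.33135098e+00 -2.19850299e-01]
tape 0.8 [198.6, 137.2]
tape 0.67 [292.1, 162.6]
tape 0.59 [206.1, 277.1]
tape 0.55 [200.1, 205.4]
blue_tray 0.71 [356.0, 209.1]
```

```bash
python3 -m handwheel '{"xyz":[[-3,-1,0],[-8,-2,0],[-13,-3,0],[-18,-4,0],[-23,-5,0],[-28,-6,0],[-32,-7,0],[-35.8,-7.9,0],[-35.8,-7.9,0],[-35.8,-7.9,0],[-35.8,-7.9,0]],"angular":[[0,0,0.08],[0,0,0.16],[0,0,0.25],[0,0,0.35],[0,0,0.45],[0,0,0.55],[0,0,0.65],[0,0,0.73],[0,0,0.73],[0,0,0.73],[0,0,0.73]]}'
python3 -c "
from h import *
look('tape',.175,'w_place1');look('blue_tray',.005,None);print(sense()['contact_force'])"
```

```text
t: 6.75
tool_pos: [0.6035, -0.0341, 0.1493]
orientation: [-2.241, -2.2, 0.001]
contact_force: [0.7, 0.3, -1.5]
opening: 0.343
finger_force: 59.8
tcp [ 0.6035 -0.0341  0.1493]
tape 0.82 [517.  24.] rect [649.9  62.4] [17.  12.4] 1.2 circ [649.6  63.2] 9.9
tape 0.77 [327. 353.] rect [604.  -22.3] [62.  29.3] 89.1 circ [603.2 -22.4] 32.2
tcp [ 0.6039 -0.0341  0.15  ]
blue_tray 0.6 [329. 215.] rect [606.6 -37.4] [97.3 72.5] 89.8 circ [607.  -37.5] 59.3
blue_tray 0.56 [ 87. 278.] rect [420.4 -71.4] [115.3  35.2] 65.7 circ [428.1 -74.9] 57.8
blue_tray 0.28 [331.  32.] rect [607.8  97.9] [38.7 73.6] 85.7 circ [608.1  98.7] 40.8
[-0.19826497 -0.15951049 -1.61113748]
```

View pics/w_place1.png

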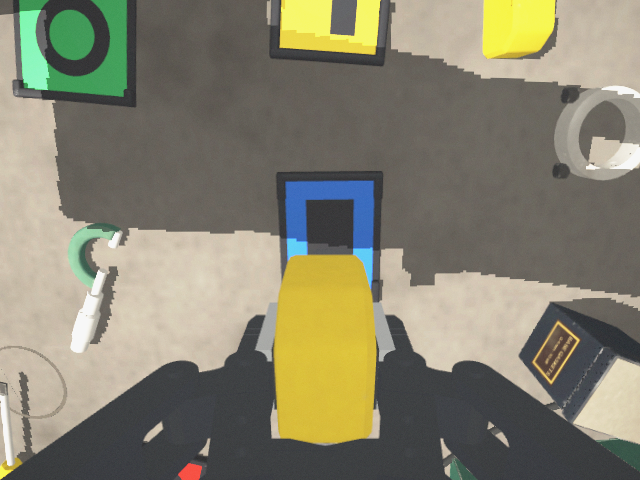

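```bash
python3 -m handwheel '{"xyz":[[-0.2,0.25,2],[-0.2,0.25,5],[-0.2,0.25,8],[-0.2,0.25,10],[-0.2,0.25,11],[-0.2,0.25,11.3],[-0.2,0.25,11.5],[-0.2,0.25,11.5]],"angular":[[0,0,0],[0,0,0],[0,0,0],[0,0,0],[0,0,0],[0,0,0],[0,0,0],[0,0,0]]}'
```

```text
t: 7.95
tool_pos: [0.6075, -0.0372, 0.0362]
orientation: [2.243, 2.198, 0.002]
contact_force: [-0.3, 0.4, -1.2]
opening: 0.342
finger_force: 59.8
```

```bash
python3 -m handwheel '{"xyz":[[0,0,0.1],[0,0,0.2],[0,0,0.2],[0,0,0.2]],"angular":[[0,0,0],[0,0,0],[0,0,0],[0,0,0]]}'
```

```text
t: 8.45
tool_pos: [0.6072, -0.0372, 0.0342]
orientation: [2.243, 2.199, 0.001]
contact_force: [-3.1, 0.3, 5.4]
opening: 0.343
finger_force: 60.6
```

```bash
python3 -m handwheel '{"xyz":[[0,0,0],[0,0,0],[0,0,0],[0,0,-3],[0,0,-8],[0,0,-13]],"angular":[[0,0,0],[0,0,0],[0,0,0],[0,0,0],[0,0,0],[0,0,0]]}' 0.4
python3 - <<'E'
from h import *
c,W,s=look('tape',.06,'w_place2')
print(plan([.423,-.067,.15],-22.4))
E
```

```text
t: 9.2
tool_pos: [0.6063, -0.0371, 0.1642]
orientation: [-2.243, -2.198, 0.001]
contact_force: [0.1, 0.2, -0.3]
opening: 0.7
finger_force: 0.0
tcp [ 0.6063 -0.0371  0.1642]
tape 0.94 [501.  24.] rect [703.   86.8] [35.2 27.6] 0.9 circ [702.5  89. ] 20.7
('shift cm', array([ -3.3 , -18.75,   1.9 ]), 'ang', array([ 0.012, -0.001,  0.371]), 'yaw now', np.float64(-1.1), 'alt', np.float64(-2.771), 'j6', np.float64(-0.13))
```

View pics/w_place2.png

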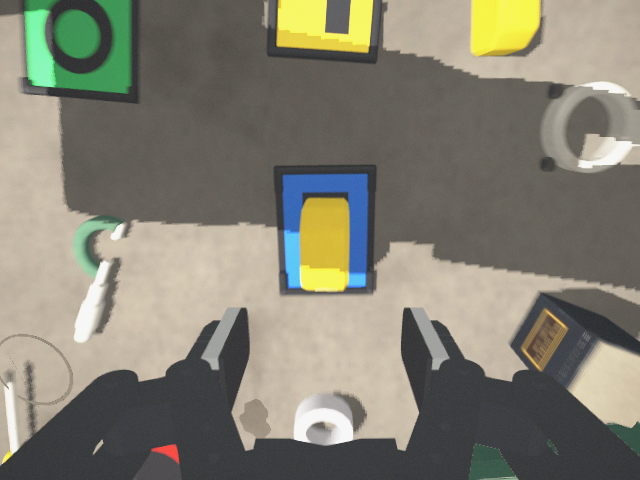

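Tape stands upright in the blue tray (body 302–349 × 197–290, inside the lip). Next is the micrometer.

```bash
python3 -m handwheel '{"xyz":[[-3.3,-18.7,1.5],[-3.3,-18.7,1.5],[-3.3,-18.7,1.5],[-3.3,-18.7,1.5],[-3.3,-18.7,1.5],[-3.3,-18.7,1.5],[-3.3,-18.7,1.5]],"angular":[[0,0,0.371],[0,0,0.371],[0,0,0.371],[0,0,0.371],[0,0,0.371],[0,0,0.371],[0,0,0.371]]}' 0.4
python3 - <<'E'
from h import *
c,W,s=look('micrometer',.008,'w_mic')
E
```

```text
t: 10.18
tool_pos: [0.4203, -0.0664, 0.1487]
orientation: [2.61, 1.748, 0.001]
contact_force: [0.2, -0.1, 0.2]
opening: 0.702
finger_force: 0.0
tcp [ 0.4203 -0.0664  0.1487]
micrometer 0.78 [334. 227.] rect [421.8 -69.8] [109.2  32.9] 65.9 circ [430.9 -73.9] 54.7
```

View pics/w_mic.png

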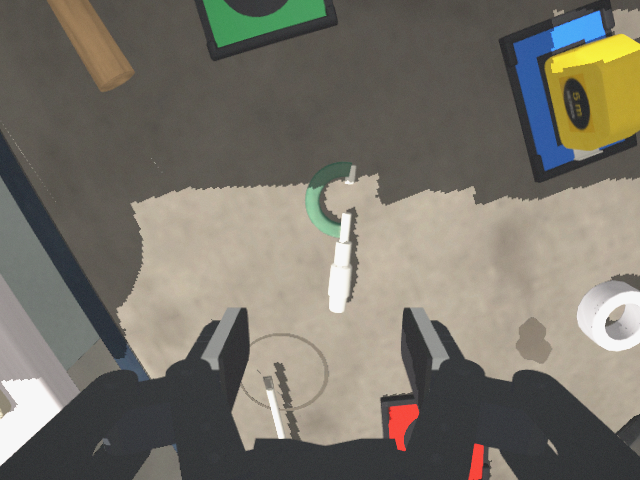

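Micrometer: barrel end is at (337,308), spindle tip at (345,215), and the C-frame is at the top. I get the axis from these pixels.

Run:
```python
from h import *
s=sense();c=camera('wrist');W=w2c(c,s)
P=unproj(c,W,[[337,310],[340,285],[343,245],[346,218],[351,166]],.008);print(np.round(P*1000,1))
d=P[-2]-P[0];a=np.arctan2(d[1],d[0]);print(np.rad2deg(a))
q=unproj(c,W,[[338,312]],.004)[0]
u=np.array([np.cos(a),np.sin(a),0]);g=P[0]+u*.035;g[2]=.012;print(g,np.linalg.norm(P[-1]-P[0]))
print(plan(g,np.rad2deg(a)-90,s))
```

```text
[[ 407.3 -121.4    8. ]
 [ 416.8 -103.7    8. ]
 [ 429.9  -76.4    8. ]
 [ 438.9  -59.2    8. ]
 [ 454.8  -27.7    8. ]]
63.10646055565858
[ 0.42317302 -0.09016361  0.012     ] 0.10500523957305469
('shift cm', array([-2.08,  1.22, 13.64]), 'ang', array([-0.   ,  0.   ,  0.079]), 'yaw now', np.float64(-22.4), 'alt', np.float64(-3.063), 'j6', np.float64(0.11))
```

```bash
python3 -m handwheel '{"xyz":[[-2.1,1.2,3],[-2.1,1.2,7],[-2.1,1.2,10],[-2.1,1.2,12],[-2.1,1.2,12.75],[-2.1,1.2,12.75],[-2.1,1.2,12.75]],"angular":[[0,0,0.079],[0,0,0.079],[0,0,0.079],[0,0,0.079],[0,0,0.079],[0,0,0.079],[0,0,0.079]]}' 0.4
python3 -m handwheel '{"xyz":[[0,0,0],[0,0,0],[0,0,0],[0,0,0],[0,0,0],[0,0,0]],"angular":[[0,0,0],[0,0,0],[0,0,0],[0,0,0],[0,0,0],[0,0,0]]}' -1
```

```text
t: 11.2
tool_pos: [0.4231, -0.0906, 0.0218]
orientation: [2.676, 1.643, 0.002]
contact_force: [-0.0, -0.1, 0.0]
opening: 0.701
finger_force: 0.0
t: 11.95
tool_pos: [0.4227, -0.0905, 0.0214]
orientation: [2.677, 1.643, 0.001]
contact_force: [-1.0, 1.0, 5.7]
opening: 0.156
finger_force: 58.6
```

```bash
python3 -m handwheel '{"xyz":[[0,0,-2],[0,0,-5],[0,0,-9],[0,0,-12],[0,0,-12]],"angular":[[0,0,0],[0,0,0],[0,0,0],[0,0,0],[0,0,0]]}'
python3 - <<'E'
from h import *
print(plan([.617,.132,.14],-5.))
E
```

```text
t: 12.58
tool_pos: [0.4239, -0.091, 0.1432]
orientation: [2.674, 1.641, 0.005]
contact_force: [-0.5, 0.1, -1.2]
opening: 0.154
finger_force: 59.1
('shift cm', array([28.62,  7.11,  0.37]), 'ang', array([ 0.005,  0.   , -0.383]), 'yaw now', np.float64(-26.9), 'alt', np.float64(2.759), 'j6', np.float64(0.14))
```

```bash
python3 -m handwheel '{"xyz":[[3,1,0],[8,2,0],[13,3,0],[18,4,0],[23,5.5,0],[27,6.6,0],[28.6,7.1,0.3],[28.6,7.1,0.3],[28.6,7.1,0.3]],"angular":[[0,0,-0.05],[0,0,-0.12],[0,0,-0.2],[0,0,-0.28],[0,0,-0.36],[0,0,-0.383],[0,0,-0.383],[0,0,-0.383],[0,0,-0.383]]}'
python3 - <<'E'
from h import *
c,W,s=look('yellow_tray',.005,'w_pl3')
look('micrometer',.122,None)
E
```

```text
t: 13.7
tool_pos: [0.6138, 0.1318, 0.1361]
orientation: [-2.315, -2.122, 0.004]
contact_force: [-0.3, 0.5, -1.5]
opening: 0.155
finger_force: 59.1
tcp [0.6138 0.1318 0.1361]
yellow_tray 0.87 [336. 198.] rect [612.4 148.9] [136.3  72.2] 85.0 circ [612.8 148.9] 76.1
tcp [0.6143 0.1316 0.1372]
micrometer 0.92 [312. 252.] rect [605.2 148.8] [112.6  32.9] 87.9 circ [614.2 148.5] 56.3
```

View pics/w_pl3.png

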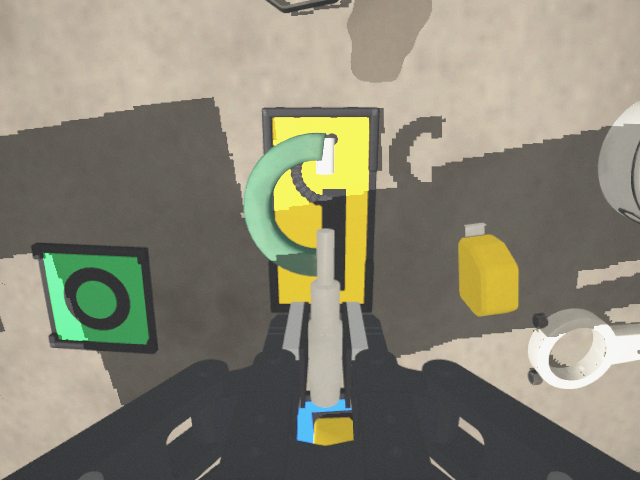

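Micrometer is held level over the yellow tray (263–380 × 108–310) and needs about 6 mm toward +x. Lowering.

```bash
python3 -m handwheel '{"xyz":[[0.2,0.6,2],[0.2,0.6,5],[0.2,0.6,8],[0.2,0.6,10],[0.2,0.6,10.7],[0.2,0.6,11],[0.2,0.6,11.1],[0.2,0.6,11.1]],"angular":[[0,0,0],[0,0,0],[0,0,0],[0,0,0],[0,0,0],[0,0,0],[0,0,0],[0,0,0]]}'
```

```text
t: 14.9
tool_pos: [0.622, 0.134, 0.0279]
orientation: [2.315, 2.122, 0.002]
contact_force: [-0.4, 0.5, -1.2]
opening: 0.152
finger_force: 59.1
```

```bash
python3 -m handwheel '{"xyz":[[0,0,0.15],[0,0,0.25],[0,0,0.35],[0,0,0.35],[0,0,0.35]],"angular":[[0,0,0],[0,0,0],[0,0,0],[0,0,0],[0,0,0]]}'
```

```text
t: 15.52
tool_pos: [0.6215, 0.1339, 0.0245]
orientation: [2.316, 2.123, 0.0]
contact_force: [-4.8, 0.4, 8.3]
opening: 0.153
finger_force: 60.2
```

```bash
python3 -m handwheel '{"xyz":[[0,0,0],[0,0,0],[0,0,0],[0,0,-3],[0,0,-8],[0,0,-13]],"angular":[[0,0,0],[0,0,0],[0,0,0],[0,0,0],[0,0,0],[0,0,0]]}' 0.1
python3 - <<'E'
from h import *
print(plan([.611,.31,.17],8.))
E
```

```text
t: 16.27
tool_pos: [0.6207, 0.1339, 0.1541]
orientation: [-2.316, -2.122, 0.001]
contact_force: [1.1, 0.6, 0.2]
opening: 0.552
finger_force: 0.0
('shift cm', array([17.46, -2.5 , -1.59]), 'ang', array([-0.001,  0.   , -0.227]), 'yaw now', np.float64(-5.0), 'alt', np.float64(2.915), 'j6', np.float64(0.22))
```

```bash
python3 -m handwheel '{"xyz":[[5,-1,-1],[10,-2,-1],[15,-2.5,-1],[17.5,-2.5,-1],[17.5,-2.5,-1],[17.5,-2.5,-1]],"angular":[[0,0,-0.06],[0,0,-0.12],[0,0,-0.2],[0,0,-0.227],[0,0,-0.227],[0,0,-0.227]]}' 1
python3 - <<'E'
from h import *
c,W,s=look('dial',.024,'w_dial')
look('micrometer',.011,None)
E
```

```text
t: 17.02
tool_pos: [0.6115, 0.3097, 0.163]
orientation: [2.061, 2.371, -0.001]
contact_force: [0.5, -0.3, -0.6]
opening: 1.002
finger_force: 0.0
tcp [0.6115 0.3097 0.163 ]
dial 0.55 [332. 238.] rect [614.3 311.1] [72.2 71.9] 50.4 circ [612.8 316.3] 43.0
dial 0.22 [ 84. 389.] rect [437.  157.3] [32.5 20.5] 10.3 circ [436.8 158.3] 16.3
tcp [0.6117 0.3092 0.1632]
micrometer 0.58 [306. 392.] rect [612.7 164. ] [90.8 32.9] 88.6 circ [623.4 163.7] 45.4
```

View pics/w_dial.png

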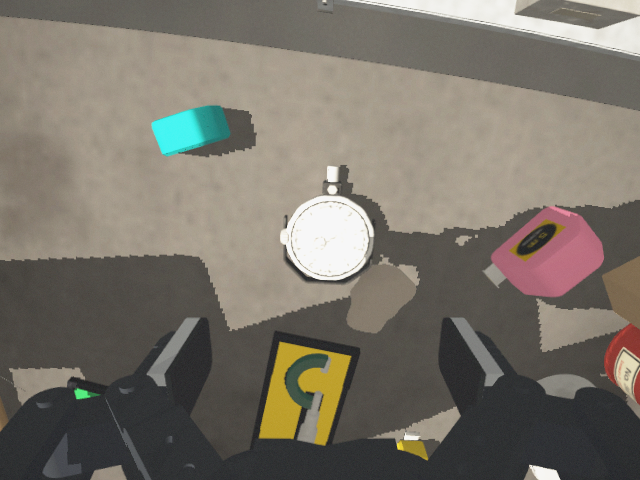

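Micrometer lies inside the yellow tray. Dial face centre is at (330,238), stem tip at (335,167).

Run:
```python
from h import *
s=sense();c=camera('wrist');W=w2c(c,s)
f=unproj(c,W,[[330,238],[287,238],[373,238],[330,282]],.022)*1000;t=unproj(c,W,[[334,167],[332.5,187]],.010)*1000
print(np.round(f,1),np.round(t,1))
d=t[0]-f[0];a=np.rad2deg(np.arctan2(d[1],d[0]));print(a,np.hypot(d[0],d[1]))
print(plan([f[0,0]/1000,f[0,1]/1000,.02],a-90,s))
```

```text
[[615.6 309.   22. ]
 [585.9 304.8  22. ]
 [645.3 313.1  22. ]
 [620.3 276.2  22. ]] [[611.7 356.6  10. ]
 [612.7 342.7  10. ]]
94.65941205890992 47.76149176494986
('shift cm', array([-0.08,  0.37, 14.34]), 'ang', array([-0.   ,  0.   ,  0.057]), 'yaw now', np.float64(7.9), 'alt', np.float64(-3.085), 'j6', np.float64(0.26))
```

```bash
python3 -m handwheel '{"xyz":[[-0.1,0.4,3],[-0.1,0.4,7],[-0.1,0.4,11],[-0.1,0.4,13.5],[-0.1,0.4,14.7],[-0.1,0.4,14.7],[-0.1,0.4,14.7]],"angular":[[0,0,0.057],[0,0,0.057],[0,0,0.057],[0,0,0.057],[0,0,0.057],[0,0,0.057],[0,0,0.057]]}' 1
python3 -m handwheel '{"xyz":[[0,0,0],[0,0,0],[0,0,0],[0,0,0],[0,0,0]],"angular":[[0,0,0],[0,0,0],[0,0,0],[0,0,0],[0,0,0]]}' -1
python3 -m handwheel '{"xyz":[[0,0,-1],[0,0,-3],[0,0,-6],[0,0,-9],[0,0,-12],[0,0,-13],[0,0,-13]],"angular":[[0,0,0],[0,0,0],[0,0,0],[0,0,0],[0,0,0],[0,0,0],[0,0,0]]}'
python3 - <<'E'
from h import *
look('dial',.155,'w_d2')
print(plan([.4392,-.2724,.15],-15.7))
print(sense()['joint_pos'])
E
```

```text
t: 18.15
tool_pos: [0.6168, 0.3104, 0.0181]
orientation: [2.127, 2.311, 0.004]
contact_force: [-0.1, -0.4, -0.4]
opening: 1.0
finger_force: 0.0
t: 18.77
tool_pos: [0.6166, 0.3105, 0.0184]
orientation: [2.127, 2.311, 0.003]
contact_force: [-1.9, -0.7, 7.8]
opening: 0.653
finger_force: 63.3
t: 19.65
tool_pos: [0.6161, 0.3102, 0.1475]
orientation: [2.127, 2.311, 0.003]
contact_force: [-0.7, 0.1, -3.0]
opening: 0.647
finger_force: 64.0
tcp [0.6161 0.3102 0.1475]
dial 0.97 [325. 343.] rect [616.7 321.3] [56.8 80.8] 1.7 circ [614.4 320.8] 40.9
('shift cm', array([-56.55, -22.33,  -0.44]), 'ang', array([-0.002,  0.001,  0.357]), 'yaw now', np.float64(4.8), 'alt', np.float64(-2.785), 'j6', np.float64(0.31))
[ 3.92136502e-01  4.32487184e-01  1.32379862e+00 -1.98894377e-05
  1.38743670e+00  3.09177095e-01]
```

View pics/w_d2.png

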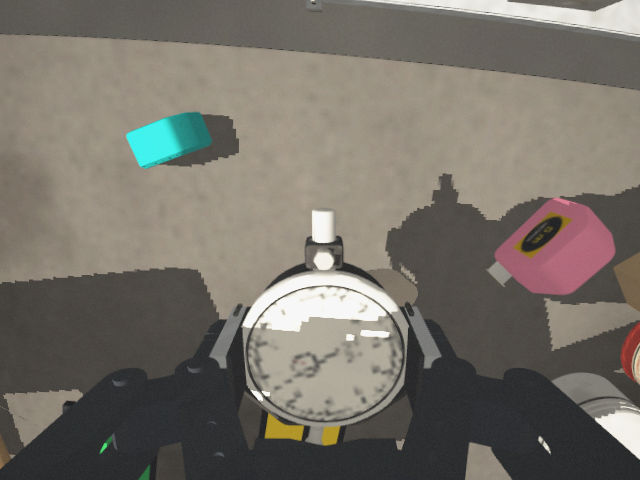

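```bash
python3 -m handwheel '{"xyz":[[-2,-1,-1],[-6,-2.5,-1],[-11,-4.5,-1],[-16,-6.5,-1],[-21,-8.5,-1],[-26,-10.5,-1],[-31,-12.5,-1],[-36,-14.5,-1],[-41,-16.5,-1],[-46,-18.5,-1],[-51,-20.5,-1],[-55,-22,-1],[-57.2,-22.5,-1],[-57.2,-22.5,-1],[-57.2,-22.5,-1]],"angular":[[0,0,0],[0,0,0],[0,0,0.05],[0,0,0.1],[0,0,0.15],[0,0,0.2],[0,0,0.25],[0,0,0.3],[0,0,0.35],[0,0,0.357],[0,0,0.357],[0,0,0.357],[0,0,0.357],[0,0,0.357],[0,0,0.357]]}'
python3 - <<'E'
from h import *
look('red_tray',.005,'w_d3')
c=snap('top');W=w2c(c)
E
```

```text
t: 21.62
tool_pos: [0.4383, -0.2777, 0.1551]
orientation: [-2.502, -1.896, 0.0]
contact_force: [0.0, 0.1, -1.5]
opening: 0.651
finger_force: 64.2
tcp [ 0.4383 -0.2777  0.1551]
red_tray 0.88 [326. 207.] rect [ 440.2 -271.9] [98.9 92.6] 73.9 circ [ 440.  -272.5] 67.3
```

View pics/w_d3.png

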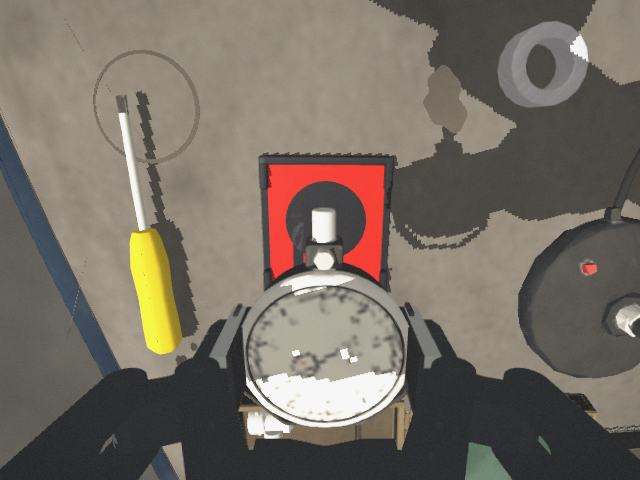

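Run:
```python
from h import *
s=sense();c=camera('wrist');W=w2c(c,s)
for z in(0,.04,.07): print(np.round(unproj(c,W,[[250,407],[400,400]],z)*1000))
c=camera('scene');W=w2c(c)
for z in(.03,.06): print(np.round(unproj(c,W,[[405,408],[563,334]],z)*1000))
```

```text
[[ 335. -411.    0.]
 [ 461. -438.    0.]]
[[ 353. -381.   40.]
 [ 461. -405.   40.]]
[[ 366. -359.   70.]
 [ 461. -380.   70.]]
[[ 323. -390.   30.]
 [ 647. -452.   30.]]
[[ 297. -408.   60.]
 [ 601. -466.   60.]]
```

Tray rim is (262–393, from row 157), the dial is held level, and the box behind clears the gripper by more than 60 mm. Lowering.

```bash
python3 -m handwheel '{"xyz":[[-0.35,0,2],[-0.35,0,5],[-0.35,0,8],[-0.35,0,10.5],[-0.35,0,12],[-0.35,0,12.8],[-0.35,0,13.0],[-0.35,0,13.0]],"angular":[[0,0,0],[0,0,0],[0,0,0],[0,0,0],[0,0,0],[0,0,0],[0,0,0],[0,0,0]]}'
```

```text
t: 22.88
tool_pos: [0.4384, -0.2824, 0.0271]
orientation: [2.503, 1.897, 0.0]
contact_force: [0.2, 1.0, -1.5]
opening: 0.649
finger_force: 64.1
```

```bash
python3 -m handwheel '{"xyz":[[0,0,0.2],[0,0,0.4],[0,0,0.5],[0,0,0.55],[0,0,0.55]],"angular":[[0,0,0],[0,0,0],[0,0,0],[0,0,0],[0,0,0]]}'
```

```text
t: 23.5
tool_pos: [0.4379, -0.2821, 0.0214]
orientation: [-2.504, -1.897, 0.0]
contact_force: [-3.4, 2.0, 5.1]
opening: 0.65
finger_force: 64.8
```

```bash
python3 -m handwheel '{"xyz":[[0,0,0],[0,0,0],[0,0,0],[0,0,-3],[0,0,-8],[0,0,-13]],"angular":[[0,0,0],[0,0,0],[0,0,0],[0,0,0],[0,0,0],[0,0,0]]}' 1
python3 - <<'E'
from h import *
look('dial',.027,None)
print(plan([.596,-.202,.16],-15.7))
E
```

```text
t: 24.25
tool_pos: [0.4375, -0.2818, 0.1519]
orientation: [-2.503, -1.897, 0.0]
contact_force: [1.8, -0.6, 0.0]
opening: 1.003
finger_force: 0.0
tcp [ 0.4375 -0.2818  0.1519]
dial 0.95 [327. 244.] rect [ 437.1 -281.1] [70.5 73. ] 26.9 circ [ 437.6 -275.2] 43.2
('shift cm', array([12.14, 12.68, -0.14]), 'ang', array([0.01 , 0.004, 0.   ]), 'yaw now', np.float64(-15.7), 'alt', np.float64(-3.142), 'j6', np.float64(-0.4))
```

```bash
python3 -m handwheel '{"xyz":[[4,4.2,-1],[8,8.4,-1],[12.1,12.7,-1],[12.1,12.7,-1],[12.1,12.7,-1],[12.1,12.7,-1]],"angular":[[0,0,0],[0,0,0],[0,0,0],[0,0,0],[0,0,0],[0,0,0]]}' 1
python3 - <<'E'
from h import *
c,W,s=look('setting_ring',.022,'w_ring')
E
```

```text
t: 25.1
tool_pos: [0.5919, -0.2006, 0.1606]
orientation: [-2.505, -1.896, 0.001]
contact_force: [-0.3, -0.8, -0.6]
opening: 1.002
finger_force: 0.0
tcp [ 0.5919 -0.2006  0.1606]
setting_ring 0.84 [344. 253.] rect [ 602.4 -204.7] [52.6 49.3] 74.2 circ [ 601.5 -204.3] 26.6
```

View pics/w_ring.png

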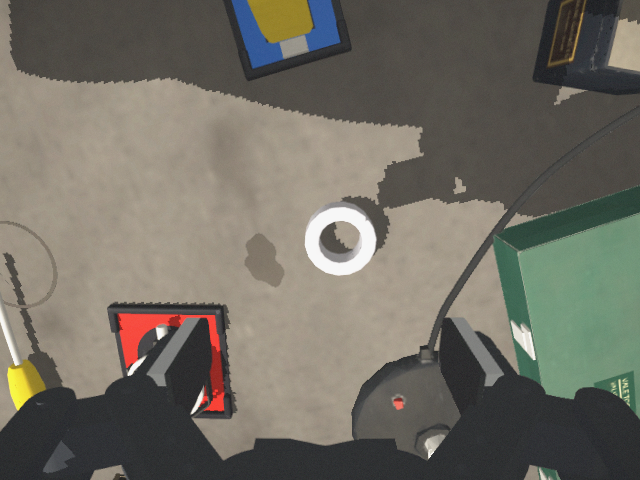

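Run:
```python
from h import *
print(plan([.602,-.206,.019],-15.7))
```

```text
('shift cm', array([-0.23,  1.09, 14.21]), 'ang', array([ 0.   ,  0.   , -0.001]), 'yaw now', np.float64(-15.8), 'alt', np.float64(3.14), 'j6', np.float64(-0.13))
```

```bash
python3 -m handwheel '{"xyz":[[-0.25,1.1,3],[-0.25,1.1,7],[-0.25,1.1,11],[-0.25,1.1,13.2],[-0.25,1.1,14.2],[-0.25,1.1,14.2],[-0.25,1.1,14.2]],"angular":[[0,0,0],[0,0,0],[0,0,0],[0,0,0],[0,0,0],[0,0,0],[0,0,0]]}' 1
python3 -m handwheel '{"xyz":[[0,0,0],[0,0,0],[0,0,0],[0,0,0],[0,0,0]],"angular":[[0,0,0],[0,0,0],[0,0,0],[0,0,0],[0,0,0]]}' -1
python3 -m handwheel '{"xyz":[[0,0,-1],[0,0,-3],[0,0,-6],[0,0,-9],[0,0,-12],[0,0,-13],[0,0,-13]],"angular":[[0,0,0],[0,0,0],[0,0,0],[0,0,0],[0,0,0],[0,0,0],[0,0,0]]}'
python3 - <<'E'
from h import *
print(plan([.4447,.1048,.15],-7.5))
E
```

```text
t: 26.08
tool_pos: [0.604, -0.2059, 0.0207]
orientation: [2.502, 1.896, 0.002]
contact_force: [-0.5, -0.2, 0.3]
opening: 1.003
finger_force: 0.0
t: 26.7
tool_pos: [0.6036, -0.2056, 0.0202]
orientation: [2.503, 1.896, 0.001]
contact_force: [-1.2, 0.4, 6.7]
opening: 0.563
finger_force: 62.3
t: 27.58
tool_pos: [0.6032, -0.2056, 0.1499]
orientation: [2.503, 1.896, 0.001]
contact_force: [-0.1, 1.0, -0.7]
opening: 0.561
finger_force: 62.2
('shift cm', array([ 25.59, -23.66,  -0.06]), 'ang', array([ 0.002,  0.   , -0.143]), 'yaw now', np.float64(-15.7), 'alt', np.float64(2.998), 'j6', np.float64(-0.13))
```

```bash
python3 -m handwheel '{"xyz":[[2,-2,0],[5,-5,0],[9,-8.5,0],[13,-12,0],[17,-15.7,0],[21,-19.4,0],[24.5,-22.6,0],[25.6,-23.7,0],[25.6,-23.7,0],[25.6,-23.7,0]],"angular":[[0,0,0],[0,0,-0.04],[0,0,-0.08],[0,0,-0.12],[0,0,-0.143],[0,0,-0.143],[0,0,-0.143],[0,0,-0.143],[0,0,-0.143],[0,0,-0.143]]}'
python3 - <<'E'
from h import *
look('green_tray',.005,'w_r2');look('setting_ring',.152,None)
E
```

```text
t: 28.82
tool_pos: [0.4442, 0.1044, 0.1484]
orientation: [2.363, 2.07, -0.001]
contact_force: [0.3, -0.2, -2.0]
opening: 0.562
finger_force: 62.3
tcp [0.4442 0.1044 0.1484]
green_tray 0.7 [325. 227.] rect [444.7 102.2] [82.2 82.3] 81.9 circ [444.3 101.9] 57.1
tcp [0.4444 0.1042 0.1486]
setting_ring 0.91 [317. 355.] rect [445.2 107.8] [55.5 47.4] 84.8 circ [445.1 107.8] 27.9
```

View pics/w_r2.png

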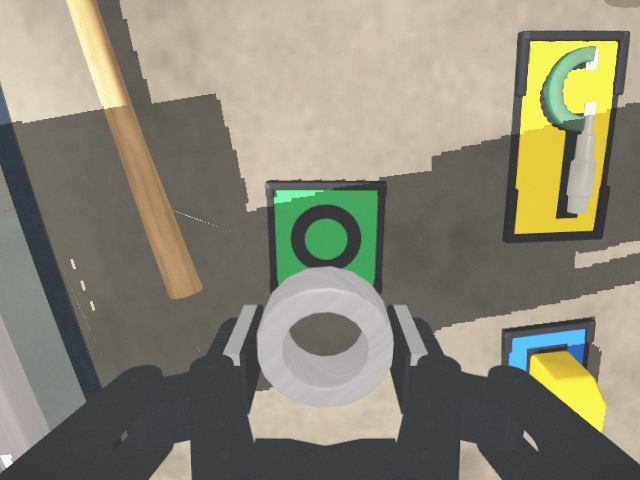

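```bash
python3 -m handwheel '{"xyz":[[-0.1,0,2],[-0.1,0,5],[-0.1,0,8],[-0.1,0,10.5],[-0.1,0,11.8],[-0.1,0,12.2],[-0.1,0,12.4],[-0.1,0,12.6],[-0.1,0,12.6]],"angular":[[0,0,0],[0,0,0],[0,0,0],[0,0,0],[0,0,0],[0,0,0],[0,0,0],[0,0,0],[0,0,0]]}'
```

```text
t: 30.15
tool_pos: [0.4442, 0.1044, 0.0233]
orientation: [2.362, 2.071, 0.001]
contact_force: [-0.4, 0.4, -0.6]
opening: 0.566
finger_force: 62.3
```

```bash
python3 -m handwheel '{"xyz":[[0,0,0.05],[0,0,0.1],[0,0,0.1]],"angular":[[0,0,0],[0,0,0],[0,0,0]]}'
```

```text
t: 30.52
tool_pos: [0.4442, 0.1044, 0.0231]
orientation: [2.362, 2.071, 0.001]
contact_force: [-7.6, -1.0, 12.4]
opening: 0.566
finger_force: 63.7
```

```bash
python3 -m handwheel '{"xyz":[[0,0,0],[0,0,0],[0,0,0],[0,0,-3],[0,0,-8],[0,0,-13],[0,4,-18],[2,9,-22],[2,14,-25],[2,14,-25],[2,14,-25],[2,14,-25]],"angular":[[0,0,0],[0,0,0],[0,0,0],[0,0,0],[0,0,0],[0,0,0],[0,0,0],[0,0,0],[0,0,0],[0,0,0],[0,0,0],[0,0,0]]}' 0.5
python3 - <<'E'
from h import *
for n,z in(('setting_ring',.025),('green_tray',.005),('micrometer',.011),('yellow_tray',.005),('tape',.061),('blue_tray',.005)): look(n,z,'w_fin' if n=='tape' else None)
c=camera('top')
cv2.imwrite('pics/top_fin.png',cv2.resize(c['color'][110:370,140:510,::-1],None,fx=2.15,fy=2.15,interpolation=cv2.INTER_CUBIC))
E
```

```text
t: 32.02
tool_pos: [0.5836, 0.1059, 0.2705]
orientation: [-2.361, -2.071, 0.003]
contact_force: [-0.6, 0.5, -0.5]
opening: 0.753
finger_force: 0.0
tcp [0.5836 0.1059 0.2705]
setting_ring 0.81 [175. 229.] rect [447.7 105.4] [55.4 48.3] 34.2 circ [447.6 105.5] 27.9
tcp [0.5838 0.1059 0.2711]
tcp [0.5843 0.1059 0.2716]
micrometer 0.74 [354. 141.] rect [612.8 153.5] [106.8  33.2] 88.7 circ [620.8 153.3] 53.4
tcp [0.5847 0.1059 0.2719]
yellow_tray 0.56 [346. 156.] rect [612.1 148.3] [139.   73.2] 85.4 circ [612.2 148.1] 76.4
tcp [0.585  0.1059 0.2719]
tape 0.98 [365. 340.] rect [606.  -21.4] [71.4 29.8] 89.2 circ [604.5 -21.6] 36.8
tape 0.88 [461. 190.] rect [704.9 115.6] [32.9 53.5] 4.4 circ [704.9 115.6] 28.3
tcp [0.5851 0.1058 0.2719]
blue_tray 0.79 [354. 306.] rect [606.9 -38.6] [100.8  72.9] 89.5 circ [607.2 -38.9] 60.8
```

View pics/w_fin.png

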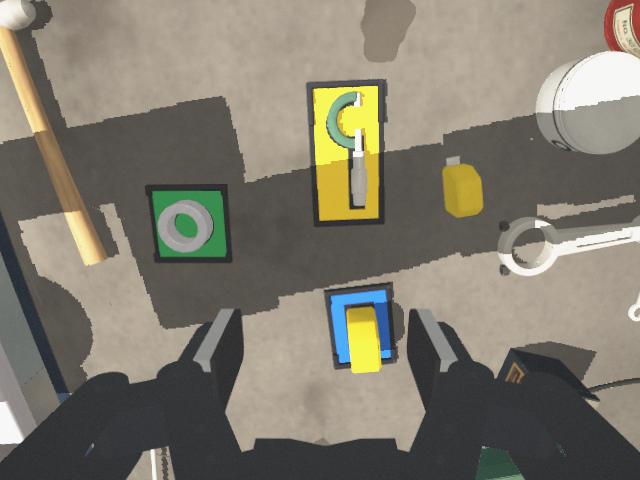

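View pics/top_fin.png

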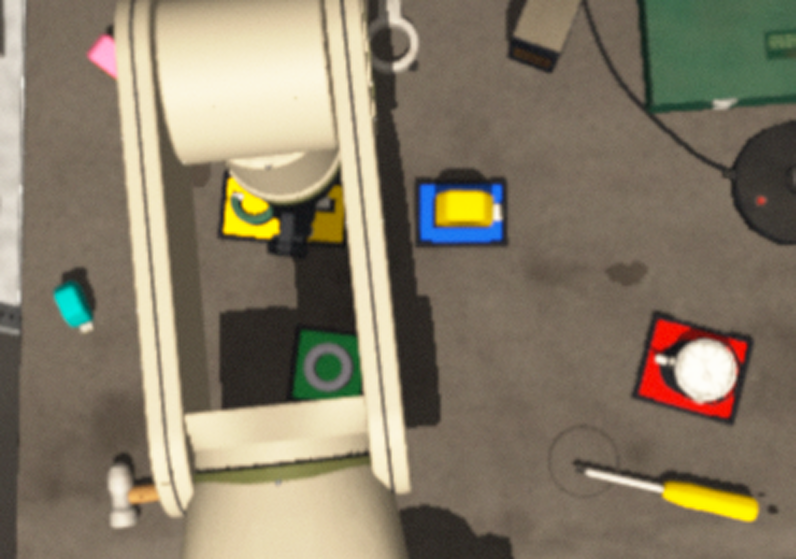

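Ring, dial, micrometer and tape all sit in their trays. The tape's hook is near the −y lip, so I measure that gap from the earlier ring picture.

Run:
```python
from h import *
c=camera('wrist');W=w2c(c,dict(tool_pos=np.array([.5919,-.2006,.1606]),orientation=np.array([-2.505,-1.896,.001])))
i=cv2.imread('pics/w_ring.png')[0:95,215:365];cv2.imwrite('pics/hook.png',cv2.resize(i,None,fx=5,fy=5,interpolation=cv2.INTER_CUBIC))
for z in (.003,.007,.015): print(z,np.round(unproj(c,W,[[297,56],[300,50],[302,62],[303,66]],z)[:,:2]*1000,1).tolist())
```

```text
0.003 [[606.8, -81.4], [609.7, -78.4], [608.9, -85.8], [608.8, -88.4]]
0.007 [[606.9, -82.0], [609.8, -79.1], [609.0, -86.4], [608.9, -88.9]]
0.015 [[607.1, -83.3], [609.9, -80.5], [609.1, -87.6], [609.0, -90.1]]
```

View pics/hook.png

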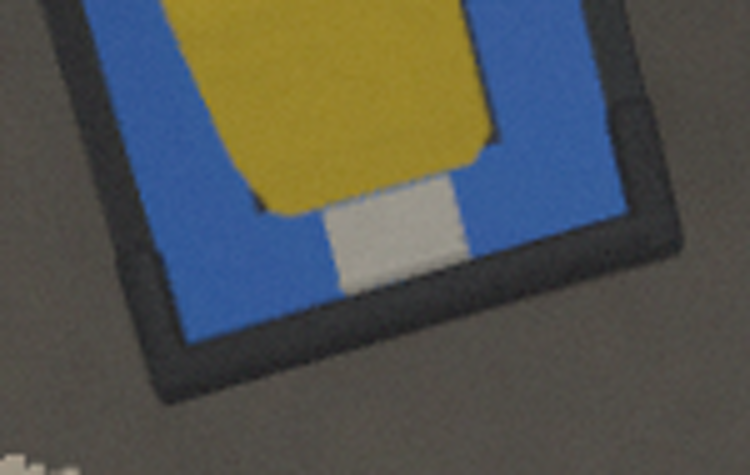

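The hook (crop 330–465, 180–290) reaches the lip's inner edge, so I regrip the tape and shift it about 6 mm toward +y.

Run:
```python
from h import *
print(plan([.6068,-.0372,.16],-1.1))
```

```text
('shift cm', array([-13.9 ,   4.01,  11.18]), 'ang', array([-0.   , -0.   , -0.112]), 'yaw now', np.float64(-7.5), 'alt', np.float64(3.03), 'j6', np.float64(0.22))
```

```bash
python3 -m handwheel '{"xyz":[[-5,1.4,4],[-10,2.9,8],[-13.9,4,11.2],[-13.9,4,11.2],[-13.9,4,11.2],[-13.9,4,11.2]],"angular":[[0,0,-0.112],[0,0,-0.112],[0,0,-0.112],[0,0,-0.112],[0,0,-0.112],[0,0,-0.112]]}' 0.5
python3 - <<'E'
from h import *
print(plan([.6068,-.0372,.0342],-1.1))
E
```

```text
t: 33.48
tool_pos: [0.6076, -0.0363, 0.1614]
orientation: [2.24, 2.2, 0.003]
contact_force: [0.1, -0.1, -0.1]
opening: 0.748
finger_force: 0.0
('shift cm', array([-0.09, -0.11, 12.72]), 'ang', array([0.003, 0.   , 0.001]), 'yaw now', np.float64(-1.0), 'alt', np.float64(-3.14), 'j6', np.float64(-0.13))
```

```bash
python3 -m handwheel '{"xyz":[[-0.1,0,3],[-0.1,0,7],[-0.1,0,10],[-0.1,0,12],[-0.1,0,12.7],[-0.1,0,12.7],[-0.1,0,12.7]],"angular":[[0,0,0],[0,0,0],[0,0,0],[0,0,0],[0,0,0],[0,0,0],[0,0,0]]}' 0.5
python3 -m handwheel '{"xyz":[[0,0,0],[0,0,0],[0,0,0],[0,0,0],[0,0,0]],"angular":[[0,0,0],[0,0,0],[0,0,0],[0,0,0],[0,0,0]]}' -1
python3 -m handwheel '{"xyz":[[0,0,-0.4],[0,0,-0.8],[0.3,0,-0.8],[0.6,0,-0.8],[0.6,0,-0.8],[0.6,0,-0.4],[0.6,0,-0.1],[0.6,0,0],[0.6,0,0]],"angular":[[0,0,0],[0,0,0],[0,0,0],[0,0,0],[0,0,0],[0,0,0],[0,0,0],[0,0,0],[0,0,0]]}'
```

```text
t: 34.35
tool_pos: [0.6078, -0.0383, 0.0344]
orientation: [2.241, 2.199, 0.002]
contact_force: [0.5, -0.6, 0.3]
opening: 0.749
finger_force: 0.0
t: 34.98
tool_pos: [0.6071, -0.0383, 0.0336]
orientation: [2.242, 2.2, 0.001]
contact_force: [-1.6, -0.6, 5.1]
opening: 0.349
finger_force: 59.1
t: 36.1
tool_pos: [0.6066, -0.0322, 0.0336]
orientation: [-2.242, -2.2, 0.001]
contact_force: [-5.4, -0.0, 8.5]
opening: 0.348
finger_force: 60.4
```

Release, rise and back off toward −y for a check.

```bash
python3 -m handwheel '{"xyz":[[0,0,0],[0,0,0],[0,0,0],[0,0,-3],[0,0,-8],[0,0,-14],[-4,0,-16],[-9,0,-18],[-12,0,-18],[-12,0,-18],[-12,0,-18]],"angular":[[0,0,0],[0,0,0],[0,0,0],[0,0,0],[0,0,0],[0,0,0],[0,0,0],[0,0,0],[0,0,0],[0,0,0],[0,0,0]]}' 0.4
python3 - <<'E'
from h import *
look('tape',.061,'w_fin2');look('dial',.027,None);look('blue_tray',.005,None)
E
```

```text
t: 37.48
tool_pos: [0.6043, -0.1517, 0.2123]
orientation: [-2.242, -2.199, -0.0]
contact_force: [0.1, -0.4, -0.5]
opening: 0.703
finger_force: 0.0
tcp [ 0.6043 -0.1517  0.2123]
tape 0.61 [327.  64.] rect [605.6 -42.2] [66.5 30.5] 89.7 circ [606.5 -41.8] 34.3
tcp [ 0.6044 -0.1511  0.2123]
dial 0.56 [149. 351.] rect [ 441.5 -270.1] [74.2 51.2] 35.2 circ [ 438.5 -262.9] 38.9
tcp [ 0.6045 -0.1511  0.2125]
blue_tray 0.86 [346.  77.] rect [606.8 -38.4] [71.6 98.5] 0.4 circ [607.  -38.1] 58.8
```

View pics/w_fin2.png

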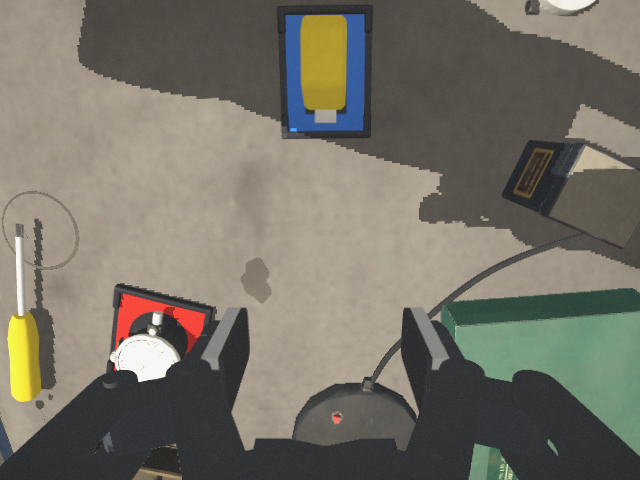

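All four are in place: the hook (315–337, 110–122) now clears the lip, and the dial lies inside the red tray. Handing in.

```bash
python3 -c "
from plant import job_done
print(job_done())"
```

```text
the job is handed in; nothing more can be done
None
```

I put the micrometer, tape, dial and setting ring in their own trays and handed the job in at about 38 s. The last pictures showed all four inside their lips, with the hammer and screwdriver never touched; no verdict came back.

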